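# Index the dividing fixture to its next hole

### The arm

A 7-joint arm with a two-finger parallel gripper is mounted at the origin on the work surface. World frame = base frame: x ahead of the robot, y to its left, z up, the work surface at z = 0. Lengths are in m, angles in rad, forces in N, time in s.
With the tool pointing down it reaches from about 0.4 to 0.85 m from the base axis. Payload 4.5 kg.
Tool frame: the origin (TCP) lies at the very end of the fingers, on their centre line; the grasp point (between the pads) lies bot.tcp_to_grasp behind it (bot.tcp_to_grasp is the distance from the TCP to the grasp point, in m); z points along the fingers, y is the line along which they close (so a half turn about z gives the same grasp; the last joint's range is limited). The gripper opens to 88 mm and grips with 3 to 60 N. Pads are 18 mm wide; open, the fingers measure 123 mm over their backs; the gripper's body (75 mm by 187 mm) begins 45 mm behind the grasp point.
Start: joints at [-1.075, 0.689, -0.195, 1.565, 0.157, 0.902, -0.215], TCP at [0.278, 0.56, 0.239] pointing down, gripper open.
Joint ranges: [-3.01, 3.01], [-0.46, 2.08], [-1.47, 1.51], [0.13, 2.56], [-1, 4.14], [0.04, 2.09], [-2.66, 2.66]. Speed limits (rad/s): [2.57, 2.57, 3.14, 3.14, 3.14, 3.14, 3.14].

### API

Orientations are given as [roll, pitch, yaw] about the fixed x, y, z axes, in that order (R = Rz(yaw) Ry(pitch) Rx(roll)).
In Python, from workcell import bot, cams gives the robot as it stands (bot), with the cameras (cams).
- The arm moves only by the tool shift_gripper, called after "Emit:" as a command line: name --argument value ..., lists and objects as JSON in quotes. Schema: {"type":"object","properties":{"ticks":{"type":"object","properties":{"increments":{"type":"array","items":{"type":"array","items":{"type":"number"},"minItems":7,"maxItems":7},"minItems":1,"maxItems":10}},"additionalProperties":false,"required":["increments"]},"clamp_n":{"type":"number"},"only":{"type":"string"},"quiet":{"type":"boolean"},"lines":{"type":"string"}},"required":["ticks"],"additionalProperties":false}. ticks is an object whose key "increments" holds a list of rows, 1 to 10 of them, each of 7 numbers: a rotation vector rx, ry, rz in a scale on which 1.0 is 2 pi rad, then dx, dy, dz in a scale on which 1.0 is 0.2 m, then the finger opening in m; each row shifts and turns the commanded pose from where the row before left it, along the tool's axes as they then stand; what a row does not reach is not made up. A row lasts 1/12 s, in which the tool goes at most 0.0417 m and 0.125 rad, less where a joint would pass 70% of its speed; a pose out of reach is approached as far as the arm can. The fingers move at their own pace and stop on an object; clamp_n is the grip in N (left out, the last holds). Time passes only in rows, so rows that do not move let the fingers close. The tool returns the time, the measured TCP pose, the force, the opening and the grip force at its end. only (a regular expression) keeps the lines of the reply that match it, lines (a string "A,B") keeps lines A to B, and quiet returns only ok. Shift and turn numbers lie between -1 and 1, and a call with a number outside is refused. Input that does not fit is refused with a message, and nothing moves.
- bot.observe(): the state, without advancing time (a new reading comes with each control period).
- cams.grab_frame(name): name is "scene" or "top"; returns a dict with "color" (420x560x3 uint8, red, green, blue), "fx", "fy", "cx", "cy" (pixels), "position" and "orientation" of the camera in the world. Camera axes: x right, y up, looking along -z (the intrinsics and any distortion apply to the point x, -y, -z); pixel columns grow to the right and rows downward; lengths in m; the calibration is good to about 2 mm. A picture is of the moment at which its call begins. There is no depth.
- bot.finish_job(): hands the job in; it is judged then, once.
The state is a dict: "time": time; "q": joint angles; "joint_velocities": joint speeds; "joint_efforts": joint torques, N m; "tcp_pos": TCP position; "tcp_rot": TCP orientation; "force": force on the tool from outside, world axes, zero at the start; "ft_torque": the same for the moment, N m; "grip_width": finger opening in m; "grip_force": force on a finger pad.
Only numpy, scipy, OpenCV 4.12 (cv2) and the standard library are available. Lean on these libraries where they do the work, as an engineer would, in place of code of your own. Each camera call takes 0.05 s, during which the arm holds its last target. There are 200 camera calls.

### The job

Two dividing fixtures stand on the table; index the one that carries the square blank by one hole, counter-clockwise as seen from above. Pull its spring plunger up by the knob, swing the arm round to the next hole, and let the pin snap in fully home. Leave the other fixture, with the round blank, set as it is.

Things in the scene. Friction and masses are not known exactly. Their poses are not given: they have to be found in the camera images.
- fixture_square: Dividing fixture with the square aluminium blank (56 mm). Round grey base 200 mm across, 20 thick. Origin: the pivot, at the table; +x points to the scribing guide (56 mm high, 17 to 92 mm from the pivot). Holes at 120, 160, 200, 240 degrees counter-clockwise from +x, radius 80 mm. A flat arm (top at 32 mm; blank with bolt to 48 mm) turns about the pivot; it starts at the 160 degree hole.
- square_knob (a point): Centre of the black round plunger knob of the square-blank fixture, 66 mm above the table when the pin is home. Knob 28 mm across, 20 mm tall, on a 12 mm stem, on the arm 80 mm from the pivot; the bush under it is 26 mm across and reaches 40 mm above the table. The knob does not spin on the arm.
- plunger_square (a joint): Lift of that plunger, m: 0 is the pin fully home, 0.016 the upper stop. The pin (10 mm thick, round tip) reaches 12 mm into the plate, so it is clear from 0.012 on; let go between holes it rests on the plate at about 0.012. Its spring pulls down with 4 N when home, 8 N at the stop.
- indexer_square (a joint): Angle of that arm about its pivot, rad: 0 at the starting hole, growing counter-clockwise from above; the next hole that way is at +0.698 (40 degrees). It turns lightly (0.03 N m) when the pin is up and is locked when it is home. Each hole has a countersunk mouth 27 mm wide, narrowing to 12 mm, that draws in a pin let go within 10 mm (7 degrees).
- square_next_hole (a point): Mouth of the hole to go to, on the top face of the square-blank fixture's plate (20 mm above the table), 80 mm from the pivot.
- fixture_round: The other fixture, with a round blank (58 mm). Round grey base 200 mm across, 20 thick. Origin: the pivot, at the table; +x points to the scribing guide (56 mm high, 17 to 92 mm from the pivot). Holes at 120, 160, 200, 240 degrees counter-clockwise from +x, radius 80 mm. A flat arm (top at 32 mm; blank with bolt to 48 mm) turns about the pivot; it stands at the 200 degree hole.
- round_knob (a point): Centre of the black round plunger knob of the round-blank fixture, 66 mm above the table when the pin is home. Knob 28 mm across, 20 mm tall, on a 12 mm stem, on the arm 80 mm from the pivot; the bush under it is 26 mm across and reaches 40 mm above the table. The knob does not spin on the arm.

How it is judged:
By the outcome, as a careful person would: the job done as asked, in the order asked, and still so for the second after the job is handed in, with the robot touching nothing.
It also fails if it takes over 32 s, if anything falls off the work surface, if the arm or the gripper's body presses on something with over 40 N, if the wrist force passes 120 N, or if a joint passes its speed limit or range.

## Working session

There is one attempt and no reset: what is moved stays moved. The work goes in short steps, Python scripts to look and compute and a tool call to move; the robot and the scene stay as the last step left them, time stands still between calls to the robot, and variables do not carry over. Pictures are saved under pics/ and viewed, at most 10 in all, crops included, and the job is handed in when it is done.

```bash
ls; mkdir -p pics
```

Run:
```python
from workcell import bot, cams
import cv2
for n in("scene","top"):
    f=cams.grab_frame(n); cv2.imwrite(f"pics/{n}0.png",f["color"][:,:,::-1]); print({k:v for k,v in f.items() if k!="color"})
s=bot.observe();print(s, bot.tcp_to_grasp)
```

```text
pics
workcell.py
{'fx': 446.77780316420166, 'fy': 446.77780316420166, 'cx': 280.2350314828866, 'cy': 204.89694302682653, 'position': array([0.84423671, 0.37884311, 0.63884402]), 'orientation': array([7.32700576e-01, 1.59693050e-03, 2.58616157e+00])}
{'fx': 440.91127912051866, 'fy': 440.91127912051866, 'cx': 271.53138554140406, 'cy': 210.7717498194575, 'position': array([ 0.47049861, -0.04695168,  0.88165185]), 'orientation': array([ 0.14052009,  0.04456063, -1.59721278])}
{'time': 0.1, 'q': array([-1.07520682,  0.68986403, -0.1945092 ,  1.56623094,  0.15731668,
        0.90245984, -0.21511441]), 'joint_velocities': array([ 1.29002155e-03, -4.59687216e-03,  3.92402667e-04, -3.07599950e-03,
       -3.49148583e-04, -3.25726558e-04,  8.36518502e-06]), 'joint_efforts': array([-3.24471417e-03, -5.28502357e+01, -1.27130281e+00, -1.53835434e+01,
       -5.25160774e-02,  2.03685791e-03,  3.94266635e-05]), 'tcp_pos': array([0.27827127, 0.55902268, 0.23801488]), 'tcp_rot': array([-3.14002722e+00,  1.32384330e-04,  2.67986598e+00]), 'force': array([ 0.24991444, -0.12687728,  0.46813331]), 'ft_torque': array([-0.02815727, -0.00748077, -0.00192209]), 'grip_force': 0.0, 'grip_width': 0.08810767200361111} 0.0187
```

View pics/scene0.png

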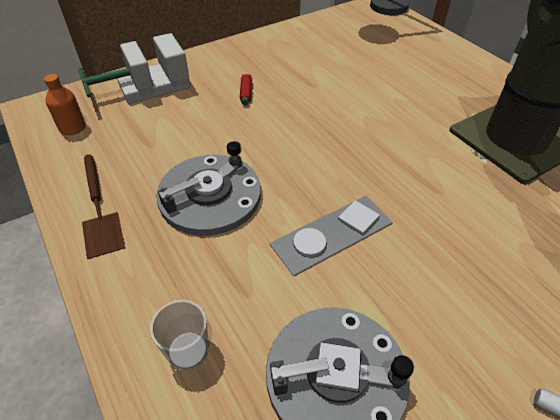

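View pics/top0.png

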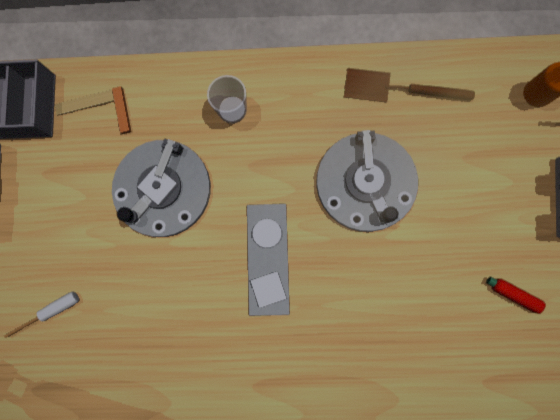

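The top view shows the square-blank fixture at the left: centre (161,188), knob (126,214), and free holes at (121,195), (159,226) and (184,217). The guide points to (172,148), so the holes in order are 120, 200 and 240 degrees. The next hole is the one at (159,226). The scene view agrees, with the square fixture nearest the camera and its knob at (401,368).

Create h.py:
```python
import numpy as np, cv2
from scipy.spatial.transform import Rotation as R
def ray(f,u,v,z):
    d=R.from_euler('xyz',f["orientation"]).apply([(u-f["cx"])/f["fx"],-(v-f["cy"])/f["fy"],-1.])
    p=f["position"]; return p+d*(z-p[2])/d[2]
def blob(mask,u,v,r):
    m=np.zeros_like(mask); cv2.circle(m,(u,v),r,255,-1); m&=mask
    n,l,s,c=cv2.connectedComponentsWithStats(m)
    i=1+np.argmax(s[1:,4]); return c[i],s[i,4]
```

Run:
```python
from workcell import bot, cams
from h import *
from math import *
holes={'top':[(121,195),(159,226),(184,217)],'scene':[(351,321),(382,343),(380,415)]}
knob={'top':(126,214),'scene':(401,368)}
for n in holes:
    f=cams.grab_frame(n); g=cv2.cvtColor(f["color"],cv2.COLOR_RGB2GRAY)
    P=[]
    for u,v in holes[n]:
        c,a=blob((g>170).astype(np.uint8)*255,u,v,9 if n=='top' else 12); p=ray(f,*c,.02); P.append(p[:2]); print(n,c.round(1),a,p.round(4))
    print('knob dark',[ (blob((g<45).astype(np.uint8)*255,*knob[n],18))], )
    c,a=blob((g<45).astype(np.uint8)*255,*knob[n],18); print(ray(f,*c,.066))
    if n=='top':
        M=np.array([[.08*cos(radians(t)),.08*sin(radians(t))] for t in(120,200,240)]);P=np.array(P)
        a=M-M.mean(0);b=P-P.mean(0); th=atan2((a[:,0]*b[:,1]-a[:,1]*b[:,0]).sum(),(a*b).sum())
        Rm=np.array([[cos(th),-sin(th)],[sin(th),cos(th)]]); t=P.mean(0)-Rm@M.mean(0)
        print('yaw',degrees(th),'pivot',t,'res',(M@Rm.T+t-P).round(4))
        for k in(160,200): print(k,t+Rm@[.08*cos(radians(k)),.08*sin(radians(k))], 'radial dir deg',degrees(th)+k)
```

```text
Traceback (most recent call last):
  File "h.py", line 9, in blob
    i=1+np.argmax(s[1:,4]); return c[i],s[i,4]
        ~~~~~~~~~^^^^^^^^^
ValueError: attempt to get argmax of an empty sequence
```

Run:
```python
from workcell import bot, cams
from h import *
from math import *
holes={'top':[(121,195),(159,226),(184,217)],'scene':[(351,321),(382,343)]}
knob={'top':(126,214),'scene':(401,368)}
for n in holes:
    f=cams.grab_frame(n); g=cv2.cvtColor(f["color"],cv2.COLOR_RGB2GRAY)
    if n=='top': print(g[219:234,150:169])
    P=[]
    for u,v in holes[n]:
        r=9 if n=='top' else 12
        w=g[v-r:v+r+1,u-r:u+r+1]; T=(np.median(w)+w.max())/2
        c,a=blob((g>T).astype(np.uint8)*255,u,v,r); p=ray(f,*c,.02); P.append(p[:2]); print(n,T,c.round(1),a,p.round(4))
    c,a=blob((g<45).astype(np.uint8)*255,*knob[n],18); print('knob',c,a,ray(f,*c,.066))
    if n=='top':
        M=np.array([[.08*cos(radians(t)),.08*sin(radians(t))] for t in(120,200,240)]);P=np.array(P)
        a=M-M.mean(0);b=P-P.mean(0); th=atan2((a[:,0]*b[:,1]-a[:,1]*b[:,0]).sum(),(a*b).sum())
        Rm=np.array([[cos(th),-sin(th)],[sin(th),cos(th)]]); t=P.mean(0)-Rm@M.mean(0)
        print('yaw',degrees(th),'pivot',t,'res',(M@Rm.T+t-P).round(4))
        for k in(160,200): print(k,t+Rm@[.08*cos(radians(k)),.08*sin(radians(k))], 'radial dir deg',degrees(th)+k)
```

```text
[[121 120 121 122 119 121 123 123 129 131 127 126 121 121 123 121 120 123
  121]
 [121 122 122 123 123 125 137 148 150 149 149 144 132 124 122 122 123 122
  123]
 [121 120 121 125 137 148 153 157 158 156 157 155 151 138 125 121 121 122
  123]
 [122 120 123 133 151 157 155 152 142 140 153 157 157 153 138 125 124 124
  121]
 [121 121 126 149 157 155 126 105  91  89 111 137 156 157 153 126 122 121
  120]
 [121 122 132 155 157 137  82  48  40  41  56  97 149 158 156 138 124 122
  121]
 [122 123 142 157 154 106  52  32  31  28  33  58 124 154 158 141 123 120
  119]
 [120 125 147 157 153  85  39  31  31  33  28  47 108 154 155 135 123 123
  121]
 [119 123 148 155 154  91  41  35  31  33  32  53 122 155 155 130 122 121
  121]
 [121 123 142 156 155 107  56  36  30  32  43  86 145 157 157 131 123 120
  121]
 [121 123 140 155 157 144 101  68  55  58  96 137 155 159 151 125 121 121
  122]
 [121 123 126 141 156 156 145 137 120 117 143 156 156 155 140 125 120 123
  121]
 [122 122 123 129 147 155 158 156 150 149 155 156 154 136 125 121 122 121
  123]
 [122 120 122 123 130 136 148 156 157 155 155 144 138 125 121 124 121 124
  121]
 [122 121 121 122 122 124 131 140 142 140 137 131 125 124 125 125 124 122
  124]]
top 138.5 [120.7 194.2] 80 [0.6372 0.2919 0.02  ]
top 140.5 [158.3 226.2] 85 [0.5699 0.2144 0.02  ]
top 141.5 [183.8 216.6] 89 [0.5875 0.1632 0.02  ]
knob [126.14354067 215.16746411] 209 [0.58752136 0.26231679 0.066     ]
yaw -21.088196463930352 pivot [0.64976151 0.21305028] res [[ 0.0001  0.0002]
 [-0.0001  0.0002]
 [ 0.     -0.0004]]
160 [0.58946561 0.26562788] radial dir deg 138.91180353606964
200 [0.56977594 0.2145696 ] radial dir deg 178.91180353606964
scene 172.0 [350.2 320.7] 141 [0.5859 0.161  0.02  ]
scene 171.5 [381.8 342.7] 157 [0.5683 0.2131 0.02  ]
knob [400.64528302 370.07358491] 530 [0.59255706 0.26698127 0.066     ]
```

Both views agree within 2 mm: pivot (0.649, 0.212), knob (0.5885, 0.265), next hole (0.569, 0.2135). I'll turn the tool so the fingers close tangentially (yaw 138.9°), then go above the knob.

The manual's scale: shifts go in shares of 0.2 m and turns go in shares of 2 pi rad. Converting my numbers, -0.035 m / 0.2 = -0.175, 0.085 rad / 6.2832 = 0.0135.

Emit:
shift_gripper --ticks '{"increments":[[0,0,0.0135,0,0,0,0.06],[0,0,0.0135,0,0,0,0.06],[0,0,0.0135,0,0,0,0.06],[0,0,0,-0.175,0,0,0.06],[0,0,0,-0.175,0,0,0.06],[0,0,0,-0.175,0,0,0.06],[0,0,0,-0.175,0,0,0.06],[0,0,0,-0.175,0,0,0.06],[0,0,0,-0.175,0,0,0.06],[0,0,0,-0.175,0,0,0.06]]}'

```text
time: 1.08
tcp_pos: [0.4642, 0.3973, 0.2387]
tcp_rot: [-3.142, -0.0, 2.425]
force: [0.6, 0.5, 0.1]
grip_width: 0.06
grip_force: 0.0
```

Create t.py:
```python
import sys
from workcell import bot, cams
from h import *
s=bot.observe(); a=[float(x) for x in sys.argv[1:]]
Rm=R.from_euler('xyz',s["tcp_rot"])
print('t',s["time"],'tcp',s["tcp_pos"].round(4),'rot deg',np.degrees(s["tcp_rot"]).round(1),'F',s["force"].round(1),'w',round(s["grip_width"],4),'gf',s["grip_force"],'q',s["q"].round(2))
print('tool delta',Rm.inv().apply(np.array(a[:3])-s["tcp_pos"]).round(4))
```

```bash
python3 t.py .5885 .265 .12
```

```text
t 1.0833 tcp [0.4642 0.3973 0.2387] rot deg [-180.    -0.   138.9] F [0.6 0.5 0.1] w 0.06 gf 0.0 q [-0.7   0.67 -0.15  1.61  0.12  0.87 -0.04]
tool delta [-0.1806 -0.0181  0.1187]
```

In the tool's units: -0.035 m / 0.2 = -0.175, -0.03 m / 0.2 = -0.15.

Emit:
shift_gripper --ticks '{"increments":[[0,0,0,-0.175,-0.015,0.05,0.06],[0,0,0,-0.175,-0.015,0.05,0.06],[0,0,0,-0.175,-0.015,0.1,0.06],[0,0,0,-0.15,-0.015,0.125,0.06],[0,0,0,-0.125,-0.015,0.15,0.06],[0,0,0,-0.075,-0.015,0.1,0.06],[0,0,0,0,0,0,0.06],[0,0,0,0,0,0,0.06]]}'

```text
time: 1.75
tcp_pos: [0.5828, 0.2693, 0.1229]
tcp_rot: [-3.14, -0.001, 2.423]
force: [0.2, 0.5, 0.9]
grip_width: 0.0596
grip_force: 0.0
```

```bash
python3 t.py .5885 .265 .047
```

Run:
```python
from workcell import bot, cams
import cv2
for n in("scene","top"):
    f=cams.grab_frame(n)["color"][:,:,::-1]
    f=f[280:420,260:500] if n=="scene" else f[120:280,60:260]
    cv2.imwrite(f"pics/{n}1.png",cv2.resize(f,None,fx=3,fy=3))
```

```text
t 1.75 tcp [0.5828 0.2693 0.1229] rot deg [-1.799e+02 -1.000e-01  1.388e+02] F [0.2 0.5 0.9] w 0.0596 gf 0.0 q [-0.42  0.85 -0.15  1.6   0.17  0.7   0.2 ]
tool delta [-0.0072  0.0006  0.0759]
```

View pics/scene1.png

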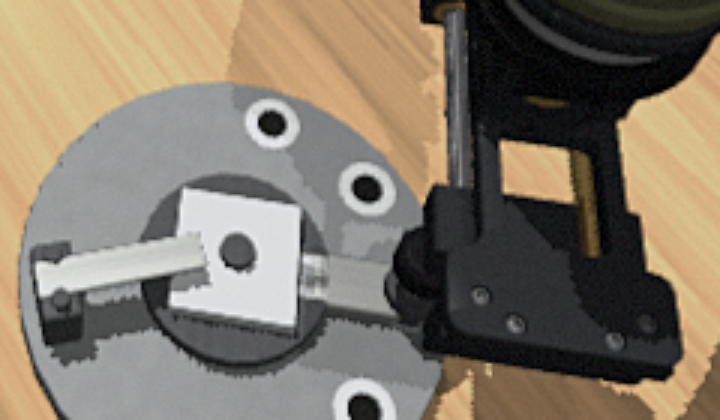

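The crop shows the open gripper just outside and above the knob (knob at about (415,265) in the crop, 3×). That fits the remaining 7 mm inward offset, so I'll descend and close.

In the tool's units: 0.022 m / 0.2 = 0.11, -0.007 m / 0.2 = -0.035.

Emit:
shift_gripper --ticks '{"increments":[[0,0,0,-0.035,0.0025,0.05,0.06],[0,0,0,0,0,0.11,0.06],[0,0,0,0,0,0.11,0.06],[0,0,0,0,0,0.07,0.06],[0,0,0,0,0,0.035,0.06],[0,0,0,0,0,0,0.06],[0,0,0,0,0,0,0.06]]}'

```text
time: 2.43
tcp_pos: [0.5891, 0.2665, 0.0492]
tcp_rot: [3.141, 0.0, 2.425]
force: [-0.1, 0.6, -0.3]
grip_width: 0.0597
grip_force: 0.0
```

```bash
python3 t.py .5885 .265 .047
```

```text
t 2.4333 tcp [0.5891 0.2665 0.0492] rot deg [179.9   0.  139. ] F [-0.1  0.6 -0.3] w 0.0597 gf 0.0 q [-0.43  0.96 -0.13  1.62  0.2   0.57  0.19]
tool delta [-0.0005 -0.0015  0.0022]
```

In the tool's units: 0.002 m / 0.2 = 0.01, -0.001 m / 0.2 = -0.005.

Emit:
shift_gripper --ticks '{"increments":[[0,0,0,0,-0.005,0.01,0.04],[0,0,0,0,0,0,0.02],[0,0,0,0,0,0,0.02],[0,0,0,0,0,0,0.02],[0,0,0,0,0,0,0.02],[0,0,0,0,0,0,0.02]]}' --clamp_n 45

```text
time: 2.93
tcp_pos: [0.5886, 0.2654, 0.0472]
tcp_rot: [3.141, 0.0, 2.425]
force: [-0.1, -0.3, 2.1]
grip_width: 0.0262
grip_force: 45.0
```

```bash
python3 t.py .5885 .265 .047
```

```text
t 2.9333 tcp [0.5886 0.2654 0.0472] rot deg [179.9   0.  138.9] F [-0.1 -0.3  2.1] w 0.0262 gf 45.00145884230733 q [-0.43  0.97 -0.13  1.62  0.2   0.57  0.19]
tool delta [-0.0002 -0.0003  0.0002]
```

In the tool's units: -0.005 m / 0.2 = -0.025, -0.0045 m / 0.2 = -0.0225.

Emit:
shift_gripper --ticks '{"increments":[[0,0,0,0,0,-0.025,0.02],[0,0,0,0,0,-0.025,0.02],[0,0,0,0,0,-0.0225,0.02],[0,0,0,0,0,0,0.02],[0,0,0,0,0,0,0.02],[0,0,0,0,0,0,0.02]]}'

```text
time: 3.43
tcp_pos: [0.5882, 0.265, 0.0609]
tcp_rot: [-3.142, -0.0, 2.425]
force: [3.1, -0.1, -8.9]
grip_width: 0.0258
grip_force: 45.0
```

```bash
python3 t.py .5885 .265 .0615;  python3 - <<'E'
from workcell import bot, cams
import cv2
f=cams.grab_frame("scene")["color"][:,:,::-1][280:420,260:500]
cv2.imwrite(f"pics/s2.png",cv2.resize(f,None,fx=3,fy=3))
E
```

```text
t 3.4333 tcp [0.5882 0.265  0.0609] rot deg [-180.    -0.   138.9] F [ 3.1 -0.1 -8.9] w 0.0258 gf 44.99820412136614 q [-0.42  0.95 -0.13  1.62  0.19  0.59  0.19]
tool delta [-0.0002  0.0002 -0.0006]
```

View pics/s2.png

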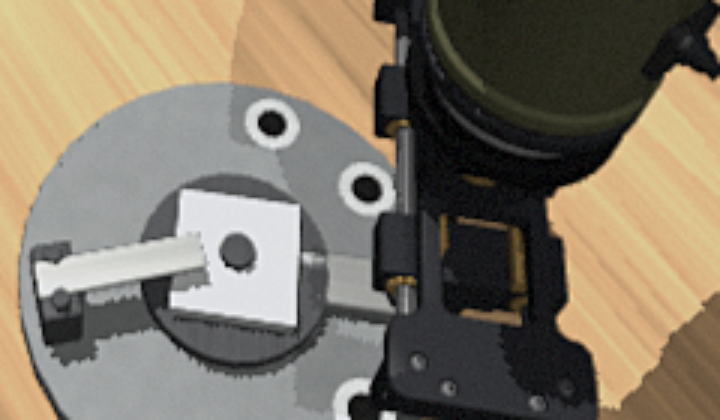

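The crop shows the fingers around the knob, lifted. The 8.9 N downward pull at about 13.7 mm of lift matches the spring, so the pin is clear. I'll swing along the arc in 5° rows.

In the tool's units: -0.007 m / 0.2 = -0.035, -0.0005 m / 0.2 = -0.0025, -0.0873 rad / 6.2832 = -0.0139.

Emit:
shift_gripper --ticks '{"increments":[[0,0,-0.0139,-0.0015,-0.035,-0.0025,0.02],[0,0,-0.0139,-0.0015,-0.035,0,0.02],[0,0,-0.0139,-0.0015,-0.035,0,0.02],[0,0,-0.0139,-0.0015,-0.035,0,0.02],[0,0,0,0,0,0,0.02],[0,0,0,0,0,0,0.02]]}'

```text
time: 3.98
tcp_pos: [0.5742, 0.2413, 0.0617]
tcp_rot: [3.141, 0.0, 2.771]
force: [3.4, 0.1, -8.1]
grip_width: 0.0259
grip_force: 45.0
```

Run:
```python
import math
for a in(158.9,178.9): print(.649+.08*math.cos(math.radians(a)),.212+.08*math.sin(math.radians(a)))
```

```bash
python3 t.py .5745 .2408 .0615
```

```text
0.5743637172139608 0.24079974464960407
0.5690147430302684 0.21353579539197515
t 3.9833 tcp [0.5742 0.2413 0.0617] rot deg [180.    0.  158.8] F [ 3.4  0.1 -8.1] w 0.0259 gf 44.99791469424963 q [-0.35  0.93 -0.22  1.69  0.33  0.56  0.43]
tool delta [-0.0005 -0.0004  0.0002]
```

In the tool's units: -0.007 m / 0.2 = -0.035, -0.0003 m / 0.2 = -0.0015, -0.0873 rad / 6.2832 = -0.0139.

Emit:
shift_gripper --ticks '{"increments":[[0,0,-0.0139,-0.0015,-0.035,0,0.02],[0,0,-0.0139,-0.0015,-0.035,0,0.02],[0,0,-0.0139,-0.0015,-0.035,0,0.02],[0,0,-0.0139,-0.0015,-0.035,0,0.02],[0,0,0,0,0,0,0.02],[0,0,0,0,0,0,0.02]]}'

```text
time: 4.48
tcp_pos: [0.569, 0.2144, 0.0618]
tcp_rot: [3.141, 0.001, 3.119]
force: [3.4, 0.4, -7.4]
grip_width: 0.0259
grip_force: 45.0
```

```bash
python3 t.py .569 .2135 .047
```

Run:
```python
from workcell import bot, cams
import cv2
f=cams.grab_frame("top")["color"][:,:,::-1][120:280,60:260]
cv2.imwrite(f"pics/t3.png",cv2.resize(f,None,fx=3,fy=3))
```

```text
t 4.4833 tcp [0.569  0.2144 0.0618] rot deg [179.9   0.  178.7] F [ 3.4  0.4 -7.4] w 0.0259 gf 44.997979989275336 q [-0.27  0.92 -0.3   1.74  0.47  0.55  0.69]
tool delta [ 0.     -0.0009  0.0148]
```

View pics/t3.png

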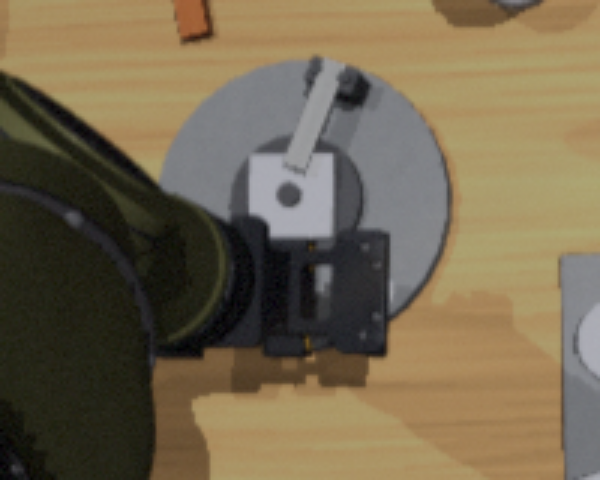

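The top view shows the blank turned square to the image axes, i.e. 40° round, with the arm over the next hole. I'll let go so the pin snaps in.

Emit:
shift_gripper --ticks '{"increments":[[0,0,0,0,-0.004,0,0.02],[0,0,0,0,0,0,0.02],[0,0,0,0,0,0,0.06],[0,0,0,0,0,0,0.06],[0,0,0,0,0,0,0.06],[0,0,0,0,0,0,0.06],[0,0,0,0,0,0,0.06],[0,0,0,0,0,0,0.06]]}'

```text
time: 5.2
tcp_pos: [0.5683, 0.213, 0.0619]
tcp_rot: [-3.142, -0.0, 3.123]
force: [0.5, 0.5, -0.7]
grip_width: 0.0597
grip_force: 0.0
```

Emit:
shift_gripper --ticks '{"increments":[[0,0,0,0,0,-0.1,0.06],[0,0,0,0,0,-0.175,0.06],[0,0,0,0,0,-0.175,0.06],[0,0,0,0.175,0,-0.15,0.06],[0,0,0,0.2,0,-0.1,0.06],[0,0,0,0.2,0,0,0.06],[0,0,0,0.2,0,0,0.06],[0,0,0,0.2,0,0,0.06],[0,0,0,0,0,0,0.06],[0,0,0,0,0,0,0.06]]}'

```text
time: 6.03
tcp_pos: [0.3775, 0.2163, 0.1979]
tcp_rot: [-3.14, -0.001, 3.127]
force: [0.6, -0.2, 0.3]
grip_width: 0.0602
grip_force: 0.0
```

Run:
```python
from workcell import bot, cams
from h import *
F={n:cams.grab_frame(n) for n in("scene","top")}
f=F["scene"]["color"][:,:,::-1][280:420,260:500]; cv2.imwrite("pics/s4.png",cv2.resize(f,None,fx=3,fy=3))
f=F["top"]["color"][:,:,::-1][120:280,60:260]; cv2.imwrite("pics/t4.png",cv2.resize(f,None,fx=3,fy=3))
```

```text
(no output)
```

View pics/s4.png

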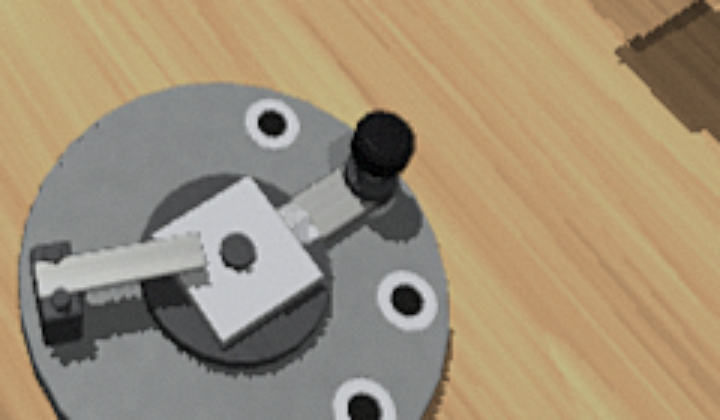

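View pics/t4.png

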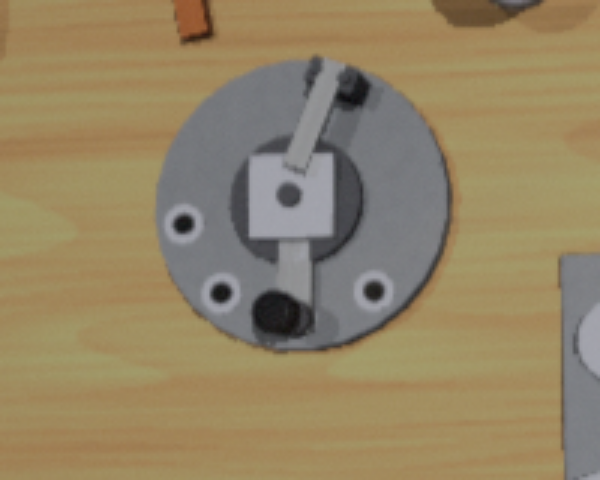

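Both views show the arm on the next hole, free of the gripper: knob at about scene px (387.7,327.7) and top px (151.7,224.3). Next I'll check the knob height by crossing the two rays.

Run:
```python
from workcell import bot, cams
from h import *
F={n:cams.grab_frame(n) for n in("scene","top")}
px={"scene":(388,328),"top":(152,224)}
C={}
for n,f in F.items():
    g=cv2.cvtColor(f["color"],cv2.COLOR_RGB2GRAY); (u,v)=px[n]
    m=np.zeros_like(g); cv2.circle(m,(u,v),16 if n=="scene" else 12,255,-1); m&=((g<32)*255).astype(np.uint8)
    c,_=blob((g<32).astype(np.uint8)*255,u,v,16); print(n,'dark centroid',c,cv2.minEnclosingCircle(cv2.findNonZero(m)))
    # expected pixels of knob centre for each lift
    Rm=R.from_euler('xyz',f["orientation"])
    for z in(.066,.078):
        p=Rm.inv().apply(np.array([.569,.2135,z])-f["position"]); print('  expected',z,(f["cx"]-f["fx"]*p[0]/p[2]).round(1),(f["cy"]+f["fy"]*p[1]/p[2]).round(1))
A=[]
def line(f,uv): a=ray(f,*uv,.0); b=f["position"]; return b,(a-b)/np.linalg.norm(a-b)
L=[line(F["scene"],(387.7,327.7)),line(F["top"],(151.7,224.3))]
M=sum(np.eye(3)-np.outer(d,d) for p,d in L); b=sum((np.eye(3)-np.outer(d,d))@p for p,d in L)
x=np.linalg.solve(M,b); print('knob centre',x.round(4),'miss',[np.linalg.norm((np.eye(3)-np.outer(d,d))@(x-p)).round(4) for p,d in L])
```

```text
scene dark centroid [386.61189802 328.5694051 ] ((386.5, 330.80767822265625), 13.277424812316895)
  expected 0.066 387.2 328.5
  expected 0.078 388.7 324.5
top dark centroid [151.83916084 224.2027972 ] ((152.0, 224.3333282470703), 7.490837097167969)
  expected 0.066 151.5 224.1
  expected 0.078 149.4 223.4
knob centre [0.5682 0.213  0.0669] miss [np.float64(0.0003), np.float64(0.0003)]
```

The knob centre comes out at z = 0.067 (home is 0.066; on the plate it would be 0.078) over the next hole, so the pin is home. The robot is clear of everything.

```bash
python3 -c "
from workcell import bot, cams
print(bot.finish_job())"
```

```text
the job is handed in; nothing more can be done
None
```

The square-blank fixture is indexed one hole counter-clockwise with its pin fully home (knob measured at 67 mm, 66 mm expected), the round-blank fixture was not touched, and the job is handed in at about 6 s of robot time.

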